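# Find the hidden notch of the seed mill's cap and press it home

## Robot

A 6-joint arm with a two-finger parallel gripper is mounted at the origin on the work surface. World frame = base frame: x ahead of the robot, y to its left, z up, the work surface at z = 0. Lengths are in m, angles in rad, forces in N, time in s.
With the tool pointing down it reaches from about 0.225 to 0.875 m from the base axis. Payload 3.4 kg.
Tool frame: the origin (TCP) lies at the centre of the arm's flange, where the gripper is bolted on; the fingertips stand tip_extent ahead of it and the grasp point (between the pads) lies 155 mm ahead of it (tip_extent is the distance from the TCP to the fingertips, in m); z points along the fingers, y is the direction in which the jaws open and shut (so a half turn about z gives the same grasp; the last joint's range is limited). The gripper opens to 85 mm and grips with 20 to 120 N. Pads are 22 mm wide; open, the fingers measure 114 mm over their backs; the gripper's body (76 mm by 85 mm) begins 54 mm behind the grasp point. The pads swing forward as they close: fully open they stand 13 mm farther back than shut.
Start: joints at [1.096, 0.276, 1.505, -0, 1.361, -0.121], TCP at [0.199, 0.539, 0.405] pointing down, gripper open.
Joint ranges: [-2.89, 2.89], [-0.75, 2.08], [0.22, 2.7], [-1.18, 4.32], [0.11, 2.71], [-2.7, 2.7]. Speed limits (rad/s): [2.57, 2.57, 3.14, 3.14, 3.14, 3.14].

## Interface

Orientations are given as [roll, pitch, yaw] about the fixed x, y, z axes, in that order (R = Rz(yaw) Ry(pitch) Rx(roll)).
In Python, from cell import sense, snapshot, camera_params, job_done, find_in, trace, tip_extent gives the robot as it stands.
- The arm moves only by the tool apply_moves, never from a script. Its argument "moves" is a list that holds one entry, the list of rows, each a list of 7 numbers: the shift along the world's x, y, z in mm, then the turn, a rotation vector about the world's x, y, z in degrees, then the gripper command: -1 is shut, 1 is fully open, values between are in proportion. A call has 1 to 12 rows; each row is the pose to reach, as a shift and turn from the pose commanded when the call began; what a row does not reach only later rows make up. A row lasts 1/10 s, in which the tool goes at most 50 mm and 8.59 degrees, less where a joint would pass 70% of its speed; a pose out of reach is approached as far as the arm can. A call with a gripper value outside its range is refused whole. The fingers move at their own pace and stop on an object; "grip_force" is the grip in N (left out, the last holds). Time passes only in rows, so rows that repeat a pose let the fingers close. It gives the time, the measured TCP pose, the force and the opening at its end, in the units of the state.
- sense(): the state, without advancing time (a new reading comes with each control period).
- snapshot(name): name is "scene" or "top" or "wrist"; returns the picture (480x640x3 uint8, blue, green, red); there is no depth.
- camera_params(name): a dict with "fx", "fy", "cx", "cy" (pixels), "R" (3x3) and "t" (3): a world point X has camera coordinates R X + t. Camera axes: x right, y down, z forward; pixel columns grow to the right and rows downward; lengths in m; the calibration is good to about 2 mm. A picture is of the moment at which its call begins: read the wrist's pose just before it. camera_params takes no time and is no camera call; for the wrist camera it gives the pose at the moment of the call.
- job_done(): hands the job in, once; it reports no verdict.
Trained networks look in the newest picture that a camera, given by its name, has taken for a name from the list of things; names that differ only in an ending like _2 or _b are one class to them, and where a whole thing is asked for, a point or a joint stands for the part that bears it (a point fixed in the world has none). Each returns a list of dicts, best first, with "confidence" (0 to 1); they miss things now and then, are a little off and sometimes report something else, mostly with a low value. They report only what shows in the picture. A call takes as long as a camera call.
- find_in(camera, name): "location" ([x, y, z] in m, in the coordinates of the camera as it stood for that picture, good to about 4 mm: the middle of the surface that is visible of it).
- trace(camera, name): "mask" (480x640 bool, what is visible of it).
The state is a dict: "time_s": time; "qpos": joint angles; "joint_vel": joint speeds; "joint_efforts": joint torques, N m; "tcp_pos": TCP position; "tool_rot": TCP orientation; "force": force on the tool from outside, world axes, zero at the start; "wrist_torque": the same for the moment, N m; "finger_gap": opening from 0.0 (shut) to 1.0 (fully open).
Only numpy, scipy, OpenCV 4.12 (cv2) and the standard library are available. Lean on these libraries where they do the work, as an engineer would, in place of code of your own. Each camera call takes 0.05 s, during which the arm holds its last target. There are 200 camera calls.

## Task

Lock the seed mill's cap: turn its bar handle slowly clockwise (seen from above) until you feel the click of the hidden notch, where the turning effort first dips and then rises, and there press the cap down until it is fully home; then let go. Away from the notch the cap is blocked: never force it down, press gently and search on. Leave the other things on the table where they are.

Things in the scene. Friction and masses are not known exactly. Their poses are not given: they have to be found in the camera images.
- mill: Seed mill: white box housing 190 x 150 mm, 120 mm high, fixed to the table, with a steel spout on its -x face (reaching 126 mm from the middle). Origin: centre of the underside, z up. Hidden in the collar on its top is an index plate with one notch at an unknown angle; pressing the cap on the blocked plate with more than 25 N damages it.
- collar: Fixed black collar on the middle of the mill's top, 94 mm across, 26 mm high (top 146 mm above the table). Origin under its centre. Only at the notch, within 0.07 rad, can the cap be pressed 10 mm straight down against a steady 5 N friction to a hard stop; it stays where it is left. Elsewhere it is blocked firmly after 2 to 3 mm (it gives 1 mm at 25 N).
- cap: Round grey cap, 76 mm across, in the collar; it cannot be lifted out. Across its top an upright bar handle, 62 mm long (along the cap's x), 16 mm thick (y), 32 mm high, to grip from above across its thickness. Origin on the axis, 120 mm above the table when raised (start), 110 mm when home; the round part's top face is 40 mm, the bar's top 72 mm above it.
- cap_bar (a point): Middle of the bar handle, on the cap's axis, 56 mm above the cap's origin (16 mm above the round part); x along the bar, z up. Turning takes up to 0.15 N m; near the notch a spring key first draws the cap clockwise into it (effort drops to nothing or below), then resists leaving with about 0.5 N m. Let go within 0.1 rad of the notch, the cap centres itself.
- spindle (a joint): Angle of the cap in rad, growing clockwise seen from above; at 0 the bar lies along the mill's x. It starts between 0 and 0.4 and stops hard at 2.0. The notch lies 0.35 to 1.45 rad clockwise of the start; the cap can be turned through it and back.
- bowl: White bowl, 110 mm across, 50 mm high, in front of the mill's spout. Bystander. Origin under its centre.
- bowl2: White bowl, 140 mm across, 60 mm high. Bystander. Origin under its centre.
- jar: Green glass jar with a screw lid, 72 mm across, 120 mm high, beside the mill. Bystander. Origin under its centre.
- can: Dark metal can, 74 mm across, 150 mm high, beside the mill. Bystander. Origin under its centre.
- clothespin: Wooden clothes peg, 75 x 11 mm, 16 mm high, behind the mill. Bystander. Origin under its centre.
- spoon: Spoon lying on the table behind the mill, about 200 mm long. Bystander.
- carton: Cardboard carton, 50 x 85 mm, 120 mm high. Bystander. Origin under its centre.

How it is judged:
At the end, for the whole second after the job is handed in: The cap is home in the notch: its origin less than 112 mm above the mill's underside (within 2 mm of the stop), at rest, and the robot has let go of it (z of cap in the frame of mill below 0.112 m and linear speed of cap below 0.01 m/s and contact force between the fingers and cap below 0.2 N); the robot touches nothing.
It fails at once if the cap is pressed on the blocked plate with more than 25 N (contact force between cap and mill above 25 N).
It fails at once if a bystander is moved by more than 40 mm (distance of any of bowl, bowl2, jar, can, clothespin, spoon, carton from where it was at the start of the episode above 0.04 m).
It also fails if it takes over 58 s, if anything falls off the work surface, if the arm or the gripper's body presses on something with over 40 N, if the wrist force passes 120 N, or if a joint passes its speed limit or range.

## Working session

There is one attempt and no reset: what is moved stays moved. The work goes in short steps, Python scripts to look and compute and a tool call to move; the robot and the scene stay as the last step left them, time stands still between calls to the robot, and variables do not carry over. Pictures are saved under pics/ and viewed, about 8 in all and at most 12, crops included, and the job is handed in when it is done.

Besides the shell and the picture viewer there is one more tool, called after "Emit:" in YAML: its name, and indented under it one key for each argument. apply_moves: Moves the arm, as the interface text tells. Its arguments: {"type":"object","properties":{"moves":{"type":"array"},"grip_force":{"type":"number"}},"required":["moves"]}

```bash
mkdir -p pics; cat > h.py <<'E'
import numpy as np,cv2
from cell import *
def world(cam,p):
    c=camera_params(cam);R=np.array(c["R"]);t=np.array(c["t"]);return R.T@(np.array(p)-t)
def px(cam,X):
    c=camera_params(cam);q=np.array(c["R"])@X+np.array(c["t"]);return c["fx"]*q[0]/q[2]+c["cx"],c["fy"]*q[1]/q[2]+c["cy"]
def ray(cam,u,v,z):
    c=camera_params(cam);R=np.array(c["R"]);t=np.array(c["t"])
    o=-R.T@t;d=R.T@np.array([(u-c["cx"])/c["fx"],(v-c["cy"])/c["fy"],1]);return o+d*(z-o[2])/d[2]
E
python3 - <<'E'
from h import *
print(sense(),tip_extent() if callable(tip_extent) else tip_extent)
for n in ("scene","top"):
    im=snapshot(n);cv2.imwrite(f"pics/{n}.png",im)
    for k in ("cap_bar","collar","mill","can","jar"):
        for r in find_in(n,k)[:1]: print(n,k,r["confidence"],world(n,r["location"]).round(3))
m=trace("top","cap_bar")
if m:
    m=m[0]["mask"];v,u=np.nonzero(m);print(u.min(),u.max(),v.min(),v.max(),m.sum())
E
```

```text
{'time_s': 0.0, 'qpos': array([ 1.09605431e+00,  2.76639193e-01,  1.50614297e+00,  3.17012086e-05,
        1.36068771e+00, -1.21009939e-01]), 'joint_vel': array([-1.27780390e-03, -8.59594935e-04, -4.43923893e-04, -9.17197825e-05,
       -1.43633505e-03, -2.71846258e-04]), 'joint_efforts': array([-1.31092856e-04, -4.16769826e+01, -2.45803410e+01, -4.87973994e-04,
        1.11842790e-02, -5.99075605e-06]), 'tcp_pos': array([0.19909282, 0.53921756, 0.40381028]), 'tool_rot': array([-3.13973290e+00, -2.57372981e-04,  2.78785370e+00]), 'force': array([-0.00322414, -0.3115687 ,  0.41798294]), 'wrist_torque': array([-0.00314538,  0.03331864,  0.00908144]), 'finger_gap': 1.001257360615177} 0.1734
scene cap_bar 0.96 [ 0.577 -0.084  0.161]
scene collar 0.79 [ 0.583 -0.09   0.155]
scene mill 0.85 [ 0.627 -0.12   0.101]
scene can 0.56 [ 0.542 -0.253  0.105]
scene jar 0.85 [0.654 0.046 0.086]
top cap_bar 0.54 [0.641 0.066 0.119]
top collar 0.55 [ 0.567 -0.073  0.161]
top mill 0.82 [ 0.551 -0.059  0.12 ]
top can 0.8 [ 0.52  -0.227  0.146]
top jar 0.84 [0.641 0.068 0.119]
309 335 232 257 568
```

View pics/top.png

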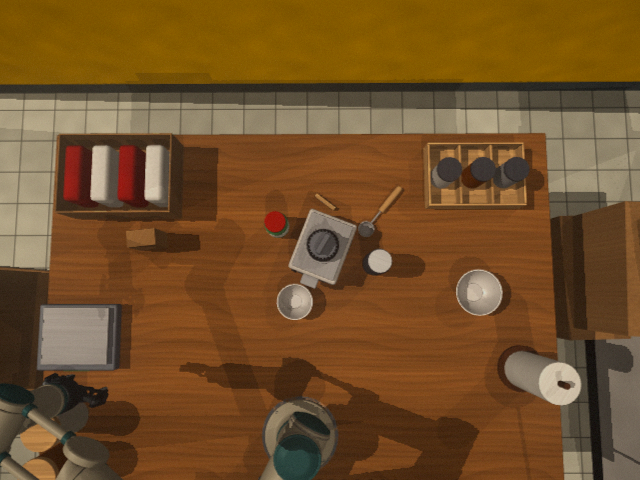

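View pics/scene.png

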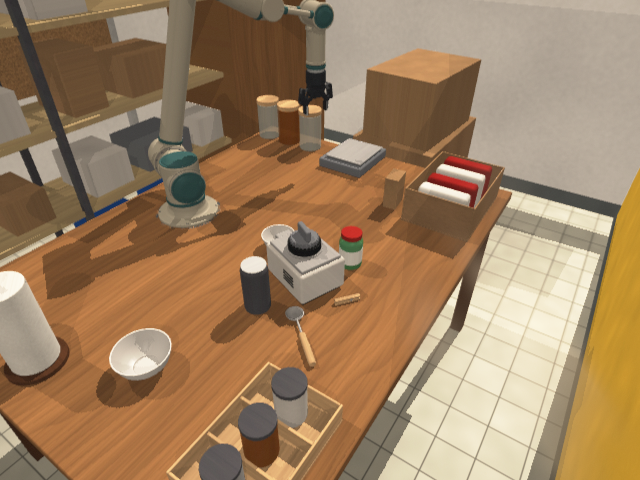

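The top view shows the mill at pixel (323,246), its spout towards (310,282), the jar at (277,223), the can at (378,262) and the bar running diagonally. The scene view agrees. I'll go above the mill and look from close by.

Emit:
apply_moves:
  moves:
    - [[376,-617,0,0,0,0,1],[376,-617,0,0,0,0,1],[376,-617,0,0,0,0,1],[376,-617,0,0,0,0,1],[376,-617,0,0,0,0,1],[376,-617,0,0,0,0,1],[376,-617,0,0,0,0,1],[376,-617,0,0,0,0,1],[376,-617,0,0,0,0,1],[376,-617,0,0,0,0,1],[376,-617,0,0,0,0,1],[376,-617,0,0,0,0,1]]
  grip_force: 40

```text
time_s: 1.85
tcp_pos: [0.5121, 0.025, 0.405]
tool_rot: [3.141, 0.001, 2.787]
force: [0.3, 0.7, 0.3]
finger_gap: 1.003
```

Emit:
apply_moves:
  moves:
    - [[10,-15,0,0,0,0,1],[10,-15,0,0,0,0,1],[10,-15,0,0,0,0,1]]

```text
time_s: 2.15
tcp_pos: [0.521, 0.0124, 0.4045]
tool_rot: [3.141, -0.002, 2.787]
force: [-0.5, 1.1, -0.2]
finger_gap: 1.0
```

Emit:
apply_moves:
  moves:
    - [[50,-88,0,0,0,0,1],[50,-88,0,0,0,0,1],[50,-88,0,0,0,0,1],[50,-88,0,0,0,0,1]]

```text
time_s: 2.55
tcp_pos: [0.5712, -0.075, 0.4045]
tool_rot: [3.141, -0.002, 2.788]
force: [0.2, 0.3, -0.4]
finger_gap: 0.998
```

```bash
python3 - <<'E'
from h import *
s=sense();print(s["tcp_pos"],s["tool_rot"],s["qpos"].round(2))
im=snapshot("wrist");cv2.imwrite("pics/w1.png",im)
for k in ("cap_bar","collar","mill"):
    for r in find_in("wrist",k)[:1]: print(k,r["confidence"],world("wrist",r["location"]).round(4))
m=trace("wrist","cap_bar")
print([x["confidence"] for x in m])
if m:
    v,u=np.nonzero(m[0]["mask"]);print(u.min(),u.max(),v.min(),v.max(),u.mean(),v.mean(),px("wrist",np.array([.575,-.078,.192])))
E
```

```text
[ 0.57116749 -0.07498458  0.40446151] [ 3.14067473e+00 -1.67156292e-03  2.78803787e+00] [-0.25  0.28  1.5   0.    1.36 -1.47]
cap_bar 0.88 [ 0.5651 -0.0665  0.1545]
collar 0.64 [ 0.5574 -0.0631  0.1544]
mill 0.91 [ 0.5222 -0.0553  0.1202]
[0.82]
257 396 176 320 325.95747737394055 245.4174687544893 (np.float64(315.5668982626014), np.float64(281.34129241374256))
```

View pics/w1.png

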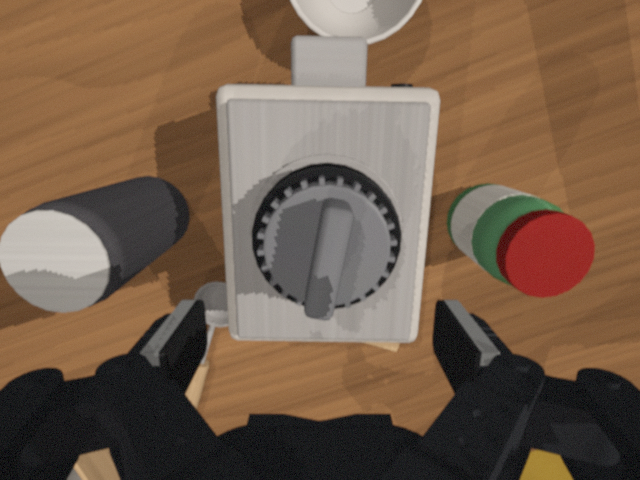

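Wrist view: the collar is centred near (326,238), and the bar runs from about (337,202) to (319,312). The jar sits to the right and the can to the left.

```bash
python3 - <<'E'
from h import *
im=cv2.imread("pics/w1.png");cv2.imwrite("pics/w1c.png",cv2.resize(im[150:340,230:430],None,fx=3,fy=3,interpolation=cv2.INTER_CUBIC))
print("collar",ray("wrist",326.5,237.5,.146))
a=ray("wrist",337,201,.192);b=ray("wrist",319,306,.192);print(a,b,np.linalg.norm(a-b),(a+b)/2,np.arctan2(*(a-b)[1::-1]))
c=camera_params("wrist");print(-np.array(c["R"]).T@np.array(c["t"]),c["fx"])
E
```

```text
collar [ 0.56777595 -0.06854815  0.146     ]
[ 0.53938031 -0.0537278   0.192     ] [ 0.58866061 -0.08115561  0.192     ] 0.056398868647550206 [ 0.56402046 -0.0674417   0.192     ] 2.6337212814595716
[ 0.50378409 -0.04965016  0.37451702] 382.95653923198205
```

View pics/w1c.png

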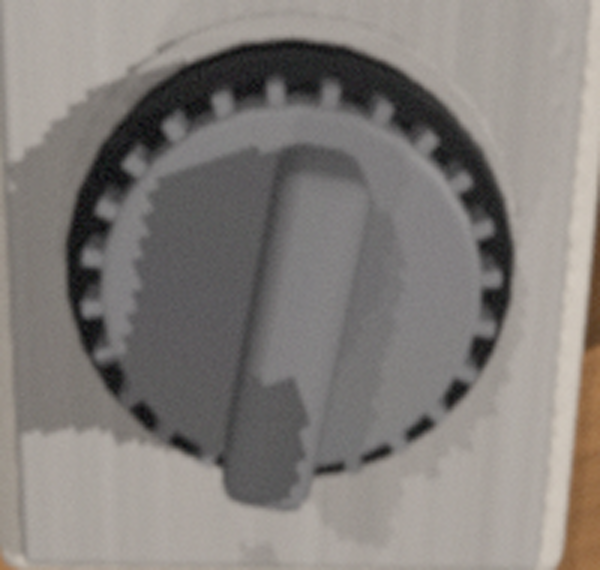

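Emit:
apply_moves:
  moves:
    - [[-3,6,-10,0,0,-8,-0.1],[-3,6,-20,0,0,-10,-0.1],[-3,6,-20,0,0,-10,-0.1],[-3,6,-20,0,0,-10,-0.1],[-3,6,-20,0,0,-10,-0.1],[-3,6,-20,0,0,-10,-0.1]]

```text
time_s: 3.4
tcp_pos: [0.5686, -0.0699, 0.3854]
tool_rot: [3.141, 0.001, 2.614]
force: [0.5, 0.3, 0.1]
finger_gap: 0.45
```

```bash
python3 - <<'E'
from h import *
import cell
s=sense();print(s["tcp_pos"],s["tool_rot"],s["finger_gap"],cell.tip_extent,s["force"],s["wrist_torque"])
im=snapshot("wrist");cv2.imwrite("pics/w2.png",im)
R=cv2.Rodrigues(np.array([0,0,0.]))[0]
for z in(.160,.192):
  print(px("wrist",np.array([.568,-.0692,z])))
E
```

```text
[ 0.56859031 -0.06990956  0.38535591] [3.14117319e+00 1.12246750e-03 2.61372602e+00] 0.44996689053053157 0.1734 [0.45698805 0.28323824 0.06234525] [ 0.01566093 -0.03111934 -0.02881873]
(np.float64(320.37891281189127), np.float64(261.3811712246583))
(np.float64(320.55021409604825), np.float64(285.1302535981734))
```

View pics/w2.png

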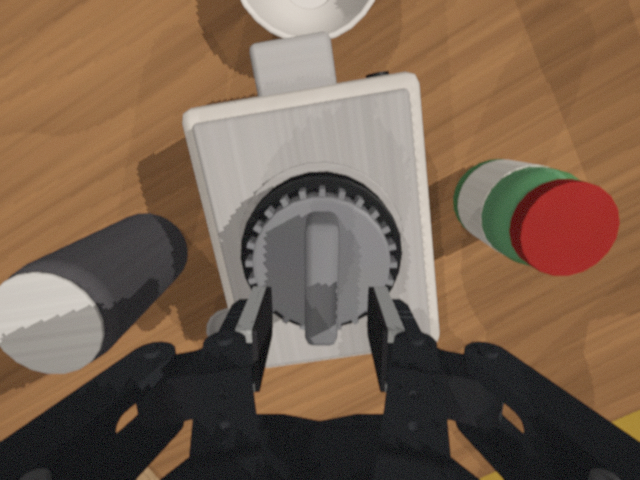

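The bar is upright and centred between the fingers (u≈321). I'll descend and grip.

Emit:
apply_moves:
  moves:
    - [[0,0,-30,0,0,0,-0.1],[0,0,-42,0,0,0,-0.1],[0,0,-42,0,0,0,-0.1],[0,0,-42,0,0,0,-0.6],[0,0,-42,0,0,0,-0.8],[0,0,-42,0,0,0,-1],[0,0,-42,0,0,0,-1],[0,0,-42,0,0,0,-1],[0,0,-42,0,0,0,-1]]
  grip_force: 40

```text
time_s: 4.35
tcp_pos: [0.5689, -0.0698, 0.3437]
tool_rot: [3.14, 0.002, 2.613]
force: [1.4, 3.0, 4.2]
finger_gap: 0.177
```

```bash
cat > s.py <<'E'
from cell import sense
s=sense();print(s["time_s"],s["tcp_pos"].round(4),s["tool_rot"].round(4),s["force"].round(2),s["wrist_torque"].round(3),round(s["finger_gap"],3))
E
python3 s.py
```

```text
4.35 [ 0.5689 -0.0698  0.3437] [3.1402e+00 2.0000e-03 2.6132e+00] [1.43 2.97 4.25] [ 0.4   -0.199 -0.174] 0.177
```

Emit:
apply_moves:
  moves:
    - [[0,0,0,0,0,-2,-1],[0,0,0,0,0,-4,-1],[0,0,0,0,0,-6,-1]]

```text
time_s: 4.65
tcp_pos: [0.5689, -0.0697, 0.3436]
tool_rot: [3.14, 0.002, 2.508]
force: [0.6, 2.5, 4.0]
finger_gap: 0.177
```

```bash
python3 s.py
```

```text
4.65 [ 0.5689 -0.0697  0.3436] [3.1399e+00 1.8000e-03 2.5082e+00] [0.61 2.48 3.96] [ 0.466 -0.206  0.304] 0.177
```

Emit:
apply_moves:
  moves:
    - [[0,0,0,0,0,-2,-1],[0,0,0,0,0,-4,-1],[0,0,0,0,0,-6,-1]]

```text
time_s: 4.95
tcp_pos: [0.569, -0.0696, 0.3436]
tool_rot: [3.139, 0.002, 2.403]
force: [1.7, 2.5, 4.4]
finger_gap: 0.175
```

```bash
python3 s.py
```

```text
4.95 [ 0.569  -0.0696  0.3436] [3.1395e+00 1.6000e-03 2.4034e+00] [1.74 2.51 4.42] [ 0.493 -0.235  0.382] 0.175
```

Emit:
apply_moves:
  moves:
    - [[0,0,0,0,0,-1,-1],[0,0,0,0,0,-2,-1],[0,0,0,0,0,-3,-1]]

```text
time_s: 5.25
tcp_pos: [0.569, -0.0696, 0.3433]
tool_rot: [3.139, 0.001, 2.351]
force: [2.9, 4.2, 4.3]
finger_gap: 0.18
```

```bash
python3 s.py
```

```text
5.25 [ 0.569  -0.0696  0.3433] [3.1394e+00 1.2000e-03 2.3507e+00] [2.94 4.22 4.29] [ 0.803 -0.582  0.262] 0.18
```

Emit:
apply_moves:
  moves:
    - [[0,0,0,0,0,-1,-1],[0,0,0,0,0,-2,-1],[0,0,0,0,0,-3,-1]]

```text
time_s: 5.55
tcp_pos: [0.569, -0.0697, 0.343]
tool_rot: [3.139, 0.001, 2.298]
force: [3.3, 3.9, 4.3]
finger_gap: 0.178
```

```bash
python3 s.py
```

```text
5.55 [ 0.569  -0.0697  0.343 ] [3.1394e+00 8.0000e-04 2.2981e+00] [3.28 3.86 4.28] [ 0.825 -0.598  0.249] 0.178
```

Emit:
apply_moves:
  moves:
    - [[0,0,0,0,0,-1,-1],[0,0,0,0,0,-2,-1],[0,0,0,0,0,-3,-1]]

```text
time_s: 5.85
tcp_pos: [0.5691, -0.0696, 0.343]
tool_rot: [3.139, 0.001, 2.246]
force: [4.1, 4.7, 3.9]
finger_gap: 0.173
```

```bash
python3 s.py
```

```text
5.85 [ 0.5691 -0.0696  0.343 ] [3.1392e+00 7.0000e-04 2.2457e+00] [4.06 4.72 3.9 ] [ 0.82  -0.626  0.242] 0.173
```

Emit:
apply_moves:
  moves:
    - [[0,0,0,0,0,-1,-1],[0,0,0,0,0,-2,-1],[0,0,0,0,0,-3,-1]]

```text
time_s: 6.15
tcp_pos: [0.5691, -0.0696, 0.3431]
tool_rot: [3.139, 0.001, 2.193]
force: [3.0, 4.2, 4.5]
finger_gap: 0.179
```

```bash
python3 s.py
```

```text
6.15 [ 0.5691 -0.0696  0.3431] [3.1390e+00 6.0000e-04 2.1931e+00] [2.99 4.22 4.47] [ 0.772 -0.616  0.123] 0.179
```

Emit:
apply_moves:
  moves:
    - [[0,0,0,0,0,-1,-1],[0,0,0,0,0,-2,-1],[0,0,0,0,0,-3,-1]]

```text
time_s: 6.45
tcp_pos: [0.5691, -0.0696, 0.343]
tool_rot: [3.139, 0.0, 2.14]
force: [3.2, 3.8, 3.8]
finger_gap: 0.179
```

```bash
python3 s.py
```

```text
6.45 [ 0.5691 -0.0696  0.343 ] [3.1389e+00 3.0000e-04 2.1404e+00] [3.23 3.77 3.78] [ 0.855 -0.578  0.02 ] 0.179
```

Emit:
apply_moves:
  moves:
    - [[0,0,0,0,0,-1,-1],[0,0,0,0,0,-2,-1]]

```text
time_s: 6.65
tcp_pos: [0.5691, -0.0695, 0.343]
tool_rot: [3.139, 0.0, 2.106]
force: [4.4, 5.2, 4.0]
finger_gap: 0.179
```

```bash
python3 s.py
```

```text
6.65 [ 0.5691 -0.0695  0.343 ] [3.1388e+00 2.0000e-04 2.1056e+00] [4.42 5.18 3.96] [ 0.832 -0.62   0.127] 0.179
```

Emit:
apply_moves:
  moves:
    - [[0,0,0,0,0,-1,-1],[0,0,0,0,0,-2,-1]]

```text
time_s: 6.85
tcp_pos: [0.5691, -0.0695, 0.343]
tool_rot: [3.139, 0.0, 2.071]
force: [3.9, 4.5, 4.5]
finger_gap: 0.175
```

```bash
python3 s.py
```

```text
6.85 [ 0.5691 -0.0695  0.343 ] [3.1387e+00 1.0000e-04 2.0707e+00] [3.89 4.55 4.46] [ 0.808 -0.678  0.165] 0.175
```

Emit:
apply_moves:
  moves:
    - [[0,0,0,0,0,-1,-1],[0,0,0,0,0,-2,-1]]

```text
time_s: 7.05
tcp_pos: [0.5691, -0.0696, 0.343]
tool_rot: [3.139, 0.0, 2.036]
force: [3.7, 5.0, 3.8]
finger_gap: 0.18
```

```bash
python3 s.py
```

```text
7.05 [ 0.5691 -0.0696  0.343 ] [3.1386 0.     2.0356] [3.67 5.01 3.81] [ 0.896 -0.72   0.097] 0.18
```

Emit:
apply_moves:
  moves:
    - [[0,0,0,0,0,-1,-1],[0,0,0,0,0,-2,-1]]

```text
time_s: 7.25
tcp_pos: [0.5692, -0.0696, 0.343]
tool_rot: [3.139, -0.0, 2.001]
force: [3.8, 4.9, 3.1]
finger_gap: 0.18
```

```bash
python3 s.py
```

```text
7.25 [ 0.5692 -0.0696  0.343 ] [ 3.1385e+00 -1.0000e-04  2.0006e+00] [3.85 4.93 3.13] [ 0.908 -0.694  0.036] 0.18
```

Emit:
apply_moves:
  moves:
    - [[0,0,0,0,0,-1,-1],[0,0,0,0,0,-2,-1]]

```text
time_s: 7.45
tcp_pos: [0.5692, -0.0696, 0.343]
tool_rot: [3.138, -0.0, 1.966]
force: [3.1, 4.7, 4.3]
finger_gap: 0.177
```

```bash
python3 s.py
```

```text
7.45 [ 0.5692 -0.0696  0.343 ] [ 3.1384e+00 -2.0000e-04  1.9657e+00] [3.05 4.75 4.33] [ 0.901 -0.767  0.118] 0.177
```

Emit:
apply_moves:
  moves:
    - [[0,0,0,0,0,-1,-1],[0,0,0,0,0,-2,-1]]

```text
time_s: 7.65
tcp_pos: [0.5693, -0.0695, 0.3431]
tool_rot: [3.138, -0.0, 1.931]
force: [4.4, 4.9, 3.2]
finger_gap: 0.176
```

```bash
python3 s.py
```

```text
7.65 [ 0.5693 -0.0695  0.3431] [ 3.1383e+00 -2.0000e-04  1.9314e+00] [4.39 4.87 3.18] [ 0.928 -0.758  0.275] 0.176
```

Emit:
apply_moves:
  moves:
    - [[0,0,0,0,0,-1,-1],[0,0,0,0,0,-2,-1]]

```text
time_s: 7.85
tcp_pos: [0.5693, -0.0695, 0.343]
tool_rot: [3.138, -0.0, 1.897]
force: [4.5, 4.8, 4.3]
finger_gap: 0.175
```

```bash
python3 s.py
```

```text
7.85 [ 0.5693 -0.0695  0.343 ] [ 3.1383e+00 -2.0000e-04  1.8973e+00] [4.48 4.82 4.32] [ 0.901 -0.752  0.536] 0.175
```

Emit:
apply_moves:
  moves:
    - [[0,0,0,0,0,-1,-1],[0,0,0,0,0,-2,-1]]

```text
time_s: 8.05
tcp_pos: [0.5693, -0.0694, 0.343]
tool_rot: [3.138, -0.0, 1.863]
force: [3.6, 4.9, 3.8]
finger_gap: 0.174
```

```bash
python3 s.py
```

```text
8.05 [ 0.5693 -0.0694  0.343 ] [ 3.1382e+00 -2.0000e-04  1.8629e+00] [3.62 4.89 3.77] [ 1.014 -0.812  0.719] 0.174
```

Emit:
apply_moves:
  moves:
    - [[0,0,0,0,0,-1,-1],[0,0,0,0,0,-2,-1]]

```text
time_s: 8.25
tcp_pos: [0.5694, -0.0694, 0.3431]
tool_rot: [3.138, -0.0, 1.828]
force: [4.8, 4.7, 3.9]
finger_gap: 0.178
```

```bash
python3 s.py
```

```text
8.25 [ 0.5694 -0.0694  0.3431] [ 3.1381e+00 -4.0000e-04  1.8280e+00] [4.8  4.71 3.91] [ 0.97  -0.763  0.623] 0.178
```

Emit:
apply_moves:
  moves:
    - [[0,0,0,0,0,-1,-1],[0,0,0,0,0,-2,-1]]

```text
time_s: 8.45
tcp_pos: [0.5694, -0.0694, 0.3431]
tool_rot: [3.138, -0.001, 1.792]
force: [4.8, 5.8, 3.7]
finger_gap: 0.178
```

```bash
python3 s.py
```

```text
8.45 [ 0.5694 -0.0694  0.3431] [ 3.1381e+00 -6.0000e-04  1.7919e+00] [4.81 5.76 3.73] [ 0.89  -0.753  0.328] 0.178
```

Effort dropped to nearly 0 at yaw ≈2.0, then peaked at 0.72 N m at 1.86, so the notch lies at about 1.95. I'll turn back there, let the cap centre itself and look.

Emit:
apply_moves:
  moves:
    - [[0,0,0,0,0,2,-1],[0,0,0,0,0,4,-1],[0,0,0,0,0,6,-1],[0,0,0,0,0,8,-1],[0,0,0,0,0,9.2,-1],[0,0,0,0,0,9.2,-1],[0,0,0,0,0,9.2,-1]]

```text
time_s: 9.15
tcp_pos: [0.5692, -0.0695, 0.343]
tool_rot: [3.138, -0.0, 1.952]
force: [3.6, 4.6, 3.2]
finger_gap: 0.175
```

```bash
python3 s.py
```

```text
9.15 [ 0.5692 -0.0695  0.343 ] [ 3.1383e+00 -2.0000e-04  1.9522e+00] [3.61 4.56 3.16] [ 0.855 -0.655  0.011] 0.175
```

Emit:
apply_moves:
  moves:
    - [[0,0,0,0,0,0,-0.1],[0,0,0,0,0,0,-0.1],[0,0,0,0,0,0,-0.1],[0,0,0,0,0,0,-0.1],[0,0,0,0,0,0,-0.1]]

```text
time_s: 9.65
tcp_pos: [0.5683, -0.0702, 0.3425]
tool_rot: [-3.141, -0.0, 1.953]
force: [0.5, 0.3, -0.1]
finger_gap: 0.454
```

```bash
python3 s.py; python3 - <<'E'
from h import *
im=snapshot("wrist");cv2.imwrite("pics/w3.png",im)
print(px("wrist",np.array([.568,-.0692,.192])))
E
```

```text
9.65 [ 0.5683 -0.0702  0.3425] [-3.1408e+00 -1.0000e-04  1.9533e+00] [ 0.45  0.34 -0.1 ] [ 0.016 -0.002 -0.034] 0.454
(np.float64(321.5680305970585), np.float64(333.28739026510425))
```

View pics/w3.png

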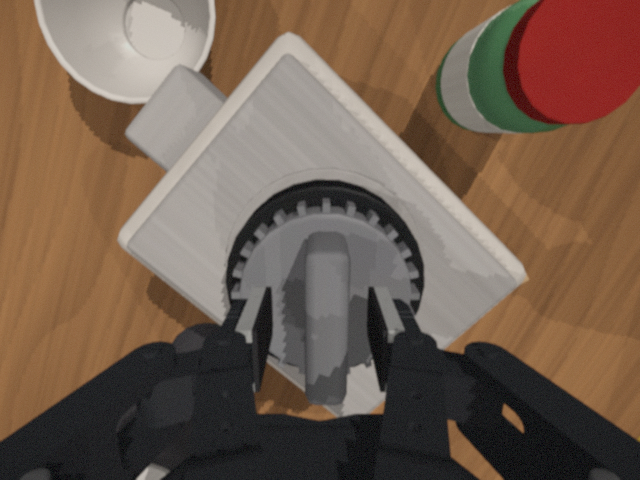

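The bar is upright, so it is centred in the notch. It sits about 2 mm right of the finger middle, at u≈327 against 321. I'll shift slightly, regrip and press gently.

Emit:
apply_moves:
  moves:
    - [[1.3,1,0,0,0,0,-0.3],[1.3,1,0,0,0,0,-0.6],[1.3,1,0,0,0,0,-1],[1.3,1,0,0,0,0,-1],[1.3,1,0,0,0,0,-1],[1.3,1,0,0,0,0,-1]]

```text
time_s: 10.3
tcp_pos: [0.5699, -0.0689, 0.3428]
tool_rot: [3.141, 0.0, 1.953]
force: [0.7, 0.2, 0.0]
finger_gap: 0.179
```

```bash
python3 s.py
```

```text
10.3 [ 0.5699 -0.0689  0.3428] [3.1409e+00 1.0000e-04 1.9535e+00] [0.74 0.21 0.02] [ 0.092 -0.18  -0.025] 0.179
```

Emit:
apply_moves:
  moves:
    - [[0,0,-0.5,0,0,0,-1],[0,0,-1,0,0,0,-1],[0,0,-1,0,0,0,-1]]

```text
time_s: 10.6
tcp_pos: [0.5699, -0.0689, 0.3423]
tool_rot: [3.141, 0.0, 1.954]
force: [0.6, 1.5, 5.1]
finger_gap: 0.181
```

Emit:
apply_moves:
  moves:
    - [[0,0,-0.5,0,0,0,-1],[0,0,-1,0,0,0,-1],[0,0,-1,0,0,0,-1]]

```text
time_s: 10.9
tcp_pos: [0.5699, -0.0689, 0.3408]
tool_rot: [3.141, 0.0, 1.953]
force: [1.2, 1.4, 3.9]
finger_gap: 0.177
```

Emit:
apply_moves:
  moves:
    - [[0,0,-0.5,0,0,0,-1],[0,0,-1,0,0,0,-1],[0,0,-1,0,0,0,-1]]

```text
time_s: 11.2
tcp_pos: [0.5699, -0.0689, 0.3397]
tool_rot: [3.141, 0.0, 1.953]
force: [1.4, 1.5, 3.2]
finger_gap: 0.182
```

Emit:
apply_moves:
  moves:
    - [[0,0,-0.5,0,0,0,-1],[0,0,-1,0,0,0,-1],[0,0,-1,0,0,0,-1]]

```text
time_s: 11.5
tcp_pos: [0.5699, -0.0689, 0.3387]
tool_rot: [3.141, 0.0, 1.954]
force: [1.6, 1.0, 3.4]
finger_gap: 0.181
```

Emit:
apply_moves:
  moves:
    - [[0,0,-0.5,0,0,0,-1],[0,0,-1,0,0,0,-1],[0,0,-1,0,0,0,-1]]

```text
time_s: 11.8
tcp_pos: [0.5699, -0.0689, 0.3377]
tool_rot: [3.141, 0.0, 1.954]
force: [2.4, 2.1, 2.8]
finger_gap: 0.177
```

It is 5 mm down at about 3 N, past the depth where it would be blocked, so it is in the notch.

Emit:
apply_moves:
  moves:
    - [[0,0,-0.5,0,0,0,-1],[0,0,-1,0,0,0,-1],[0,0,-1.5,0,0,0,-1],[0,0,-2,0,0,0,-1],[0,0,-2.5,0,0,0,-1],[0,0,-3,0,0,0,-1]]

```text
time_s: 12.4
tcp_pos: [0.5699, -0.069, 0.3347]
tool_rot: [3.141, 0.0, 1.953]
force: [2.6, 1.2, 4.1]
finger_gap: 0.177
```

Emit:
apply_moves:
  moves:
    - [[0,0,-0.5,0,0,0,-1],[0,0,-1,0,0,0,-1],[0,0,-1,0,0,0,-1]]

```text
time_s: 12.7
tcp_pos: [0.5699, -0.069, 0.3337]
tool_rot: [3.141, 0.0, 1.953]
force: [3.2, 1.7, 3.3]
finger_gap: 0.18
```

Emit:
apply_moves:
  moves:
    - [[0,0,-0.5,0,0,0,-1],[0,0,-1,0,0,0,-1],[0,0,-1,0,0,0,-1]]

```text
time_s: 13.0
tcp_pos: [0.5698, -0.069, 0.3335]
tool_rot: [3.141, 0.0, 1.954]
force: [2.8, 1.4, 7.7]
finger_gap: 0.182
```

Emit:
apply_moves:
  moves:
    - [[0,0,-0.4,0,0,0,-1],[0,0,-0.8,0,0,0,-1],[0,0,-0.8,0,0,0,-1]]

```text
time_s: 13.3
tcp_pos: [0.5698, -0.0689, 0.3335]
tool_rot: [3.14, 0.001, 1.954]
force: [1.2, 3.1, 11.7]
finger_gap: 0.175
```

Emit:
apply_moves:
  moves:
    - [[0,0,1.2,0,0,0,-1],[0,0,1.2,0,0,0,-0.1],[0,0,1.2,0,0,0,-0.1],[0,0,1.2,0,0,0,0],[0,0,1.2,0,0,0,0],[0,0,1.2,0,0,0,0]]

```text
time_s: 13.9
tcp_pos: [0.5695, -0.069, 0.3327]
tool_rot: [-3.14, -0.0, 1.954]
force: [-0.3, 0.9, 0.3]
finger_gap: 0.501
```

```bash
python3 s.py
```

```text
13.9 [ 0.5695 -0.069   0.3327] [-3.1404e+00 -5.0000e-04  1.9535e+00] [-0.32  0.92  0.25] [ 0.002  0.02  -0.005] 0.501
```

The hard stop shows as 11.7 N with no further travel. I'll retreat straight up and check.

Emit:
apply_moves:
  moves:
    - [[0,0,10,0,0,0,0],[0,0,30,0,0,0,0],[0,0,60,0,0,0,0.3],[0,0,100,0,0,0,0.3],[0,0,100,0,0,0,0.3],[0,0,100,0,0,0,0.3],[0,0,100,0,0,0,0.3]]

```text
time_s: 14.6
tcp_pos: [0.5694, -0.0689, 0.4326]
tool_rot: [-3.14, -0.001, 1.954]
force: [0.1, 0.2, -1.6]
finger_gap: 0.651
```

```bash
python3 s.py; python3 - <<'E'
from h import *
im=snapshot("wrist");a=im[60:360,170:470]
im2=snapshot("scene");b=cv2.resize(im2[200:320,230:380],(375,300))
cv2.imwrite("pics/w4.png",np.hstack([a,b]))
E
```

```text
14.6 [ 0.5694 -0.0689  0.4326] [-3.1404e+00 -8.0000e-04  1.9535e+00] [ 0.13  0.23 -1.62] [ 0.015 -0.015 -0.033] 0.651
```

View pics/w4.png

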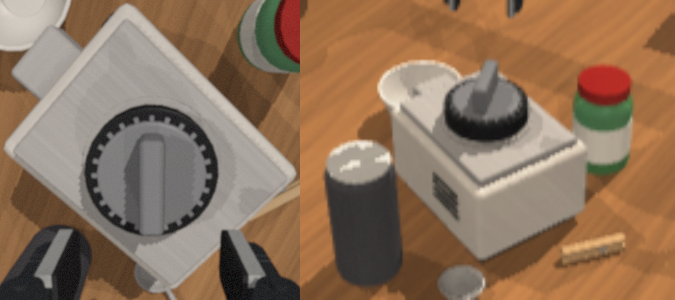

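The cap sits lower, nearly flush with the collar, and the bar is free. The jar, can, bowl and peg look undisturbed.

```bash
python3 -c "from cell import job_done; print(job_done())"
```

```text
the job is handed in; nothing more can be done
None
```

The cap is pressed home in the notch and released, and I handed the job in at about 14.7 s of the 58 s allowed.

- **Finding the notch:** I gripped the bar and turned it clockwise. The effort dropped to about 0.04 N m at tool yaw 2.00, then rose to 0.72 N m at 1.86. I turned back to 1.95, opened the fingers so the cap could centre itself, and gripped again.
- **Pressing home:** The cap moved 9.3 mm down at about 3–5 N. It then stopped hard, with 11.7 N and no further travel.
- **Last checks:** After I let go and moved 100 mm up, the last images showed the cap nearly flush with the collar. The nearby things in view (jar, can, bowl, peg) looked undisturbed. The force read about −1.6 N on z just after the upward move. I did not wait to see it settle, but nothing was touching the arm.
- **What disagreed:** An earlier dip to 0.02 N m at yaw 2.14 had no rise after it, so I took it for noise. The 9.3 mm is short of the nominal 10 mm, probably because gripping had already pushed the cap down a little. I did not measure the cap's final height separately.

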